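# Roll a vial onto the reading line and start the reader

## Task

Two capped amber vials lie on the reader's flat plate. With a fingertip, push the top of the longer vial sideways so that it rolls along the plate until it rests along the middle of the black line, covering it lengthwise with the line's two ends still showing; take the finger off it, then press the round key on the reader's console fully down and let it spring back. Only touch and push: never pinch or lift the vial, do not press the key before the vial lies on the line, and leave the short vial and all other things where they are.

Things in the scene. Friction and masses are not known exactly. Their poses are not given: they have to be found in the camera images.
- long_vial: the vial to roll: amber glass cylinder with a flush white cap, one diameter of 28 mm over its whole length of 100 mm, about 55 g, rolls freely but soon stops when let go. Starts lying on the plate roughly parallel to the line (within 5 degrees), 60 to 90 mm from it, on the robot's side or on the far side. Origin at the centre of the vial; its y axis is the cylinder's axis (cap at +y); x and z turn as it rolls.
- short_vial: the same vial, 28 mm in diameter, but only 60 mm long; lies on the other side of the line, also 60 to 90 mm from it, and must stay. Origin at its centre, y along its axis.
- plate: fixed flat pale metal plate, 270 mm (its x) by 240 mm (its y), 6 mm thick, on the bench. Origin at the centre of its underside. It stands within about 13 degrees of square to the robot, x pointing away from the robot.
- line (a point): the middle of the painted black line on the plate's upper face (6 mm above the bench). The line is 4 mm wide and 170 mm long and runs along this frame's y; the vials roll along its x.
- key (a joint): travel of the console's key: 0 released, 0.006 m fully down; a spring returns it (about 1.2 N to start, 4 N fully down).
- key_top (a point): centre of the top face of the round white key, 28 mm across, 62 mm above the bench when released, standing 10 mm above a black collar 44 mm across on the console's low front deck (40 mm high). Pressed straight down. It moves with the key.
- console: fixed off-white reader console, 200 mm (x) by 170 mm (y); the low front deck with the key faces the robot (-x), key 70 mm in front of its centre; behind the key a sloping panel of small dummy keys and a display rises to about 90 mm. Origin at the centre of its underside. Stands to the left or to the right of the plate; a blue bin of papers, 120 mm high, stands on the other side.
- stain_bottle: small stoppered bottle, 24 mm across and 45 mm high, standing on the plate's edge beyond the vials' ends; must stay. Origin at the centre of its underside.
- oil_bottle: amber bottle, 44 mm across, 90 mm high, standing beyond the plate; must stay. Origin under its centre.
- standing_vial: upright amber vial, 28 mm across and 100 mm high, standing nearer the robot than the plate; must stay. Origin at the centre of its underside.
- petri_dish: flat closed glass dish, 60 mm across, 14 mm high, nearer the robot than the plate; must stay. Origin under its centre.

How it is judged:
By the outcome, as a careful person would: the job done as asked, in the order asked, and still so for the second after the job is handed in, with the robot touching nothing.
It also fails if it takes over 58 s, if anything falls off the work surface, if the arm or the gripper's body presses on something with over 40 N, if the wrist force passes 120 N, or if a joint passes its speed limit or range.

## Robot

A 6-joint arm with a two-finger parallel gripper is mounted at the origin on the work surface. World frame = base frame: x ahead of the robot, y to its left, z up, the work surface at z = 0. Lengths are in m, angles in rad, forces in N, time in s.
With the tool pointing down it reaches from about 0.35 to 0.975 m from the base axis. Payload 4.9 kg.
Tool frame: the origin (TCP) lies midway between the tips of the shut fingers; the grasp point (between the pads) lies 19 mm behind it; z points along the fingers, y is the line along which they close (so a half turn about z gives the same grasp; the last joint's range is limited). The gripper opens to 85 mm and grips with 20 to 120 N. Pads are 22 mm wide; open, the fingers measure 114 mm over their backs; the gripper's body (76 mm by 85 mm) begins 54 mm behind the grasp point. The pads swing forward as they close: fully open they stand 13 mm farther back than shut.
Start: joints at [1.047, 0.053, 1.613, -0, 1.476, -0.119], TCP at [0.246, 0.574, 0.231] pointing down, gripper open.
Joint ranges: [-3.01, 3.01], [-1.01, 2.22], [0.06, 2.58], [-1.02, 4.17], [0.09, 2.62], [-3.14, 3.14]. Speed limits (rad/s): [2.57, 2.57, 3.14, 3.14, 3.14, 3.14].

## Interface

Orientations are given as a rotation vector (axis times angle).
In Python, from station import ctrl gives the robot as it stands.
- The arm moves only by the tool carry_out, never from a script. Its argument "moves" is a list of rows, each an object of numbers: "x", "y", "z": the shift along the tool's x, y, z in units of 25 mm (1.0 is 25 mm); "turn": the turn about the tool's z in rad. In form: [{"x": .., "y": .., "z": .., "turn": ..}, ...]. A call has exactly 8 rows; each row shifts and turns the commanded pose from where the row before left it, along the tool's axes as they then stand; what a row does not reach is not made up. A row lasts 1/10 s, in which the tool goes at most 50 mm and 8.59 degrees, less where a joint would pass 70% of its speed; a pose out of reach is approached as far as the arm can. A call is refused whole if a number of a shift passes 1 or a number of a turn 0.15, either way. A call with a gripper value outside its range is refused whole. "grip" is the finger opening in mm, from 0 to 85.4, set as the call begins (left out, the last holds). The fingers move at their own pace and stop on an object; "newtons" is the grip in N (left out, the last holds). Time passes only in rows, so rows that do not move let the fingers close, or fill a call up. It gives the time, the measured TCP pose, the force, the opening and the grip force at its end, in the units of the state.
- ctrl.get_obs(): the state, without advancing time (a new reading comes with each control period).
- ctrl.get_image(name): name is "side" or "top" or "wrist"; returns the picture (480x640x3 uint8, red, green, blue); there is no depth.
- ctrl.calibration(name): a dict with "fx", "fy", "cx", "cy" (pixels), "R" (3x3) and "t" (3): a world point X has camera coordinates R X + t; the wrist camera has in their place "T_tool_cam" (4x4, takes a point from camera to tool coordinates, whose origin is the TCP and whose axes are the flange's). Camera axes: x right, y down, z forward; pixel columns grow to the right and rows downward; lengths in m; the calibration is good to about 2 mm. A picture is of the moment at which its call begins: read the wrist's pose just before it. calibration takes no time and is no camera call.
- ctrl.finish_job(): hands the job in; it is judged then, once.
Trained networks look in the newest picture that a camera, given by its name, has taken for a name from the list of things; names that differ only in an ending like _2 or _b are one class to them, and where a whole thing is asked for, a point or a joint stands for the part that bears it (a point fixed in the world has none). Each returns a list of dicts, best first, with "confidence" (0 to 1); they miss things now and then, are a little off and sometimes report something else, mostly with a low value. They report only what shows in the picture. A call takes as long as a camera call.
- ctrl.look_for(camera, query): "rect" ([left, top, width, height] in pixels, round what is visible of it).
- ctrl.mark_of(camera, query): "pixel" ([column, row] in pixels: a listed point, or the origin of a listed thing).
The state is a dict: "t": time; "q": joint angles; "dq": joint speeds; "effort": joint torques, N m; "tool_pos": TCP position; "tool_rot": TCP orientation; "contact_force": force on the tool from outside, world axes, zero at the start; "wrist_torque": the same for the moment, N m; "opening": finger opening in m; "grip_force": force on a finger pad.
Only numpy, scipy, OpenCV 4.12 (cv2) and the standard library are available. Lean on these libraries where they do the work, as an engineer would, in place of code of your own. Each camera call takes 0.05 s, during which the arm holds its last target. There are 200 camera calls.

## Working session

There is one attempt and no reset: what is moved stays moved. The work goes in short steps, Python scripts to look and compute and a tool call to move; the robot and the scene stay as the last step left them, time stands still between calls to the robot, and variables do not carry over. Pictures are saved under pics/ and viewed, at most 10 in all, crops included, and the job is handed in when it is done.

Besides the shell and the picture viewer there is one more tool, called in YAML: its name, and indented under it one key for each argument. carry_out: Moves the arm, as the interface text tells. Its arguments: {"type":"object","properties":{"moves":{"type":"array"},"grip":{"type":"number"},"newtons":{"type":"number"}},"required":["moves"]}

```bash
mkdir -p pics
cat > h.py <<'E'
import numpy as np, cv2
from station import ctrl
from scipy.spatial.transform import Rotation as Ro
def ray(cam,px,obs=None):
    c=ctrl.calibration(cam); d=np.array([(px[0]-c["cx"])/c["fx"],(px[1]-c["cy"])/c["fy"],1.])
    if cam=="wrist":
        o=obs or ctrl.get_obs(); T=np.array(c["T_tool_cam"]); R=Ro.from_rotvec(o["tool_rot"]).as_matrix()
        return R@T[:3,3]+np.array(o["tool_pos"]), R@T[:3,:3]@d
    R=np.array(c["R"]);t=np.array(c["t"]); return -R.T@t, R.T@d
def at(cam,px,z,obs=None):
    o,d=ray(cam,px,obs); return o+d*(z-o[2])/d[2]
def save(cam,name):
    im=np.array(ctrl.get_image(cam)); cv2.imwrite("pics/"+name+".png",im[:,:,::-1]); return im
E
python3 - <<'E'
from h import *
for c in("top","side"):
    save(c,c+"0")
    for n,z in(("long_vial",.02),("short_vial",.02),("line",.006),("key_top",.062),("console",0),("stain_bottle",0),("plate",0),("standing_vial",0),("petri_dish",0),("oil_bottle",0)):
        for m in ctrl.mark_of(c,n)[:2]:
            print(c,n,round(m["confidence"],2),np.round(m["pixel"]),at(c,m["pixel"],z).round(3))
o=ctrl.get_obs();print(o["t"],o["tool_pos"],Ro.from_rotvec(o["tool_rot"]).as_matrix().round(3))
E
```

```text
top long_vial 0.97 [300. 280.] [0.482 0.043 0.02 ]
top key_top 0.57 [141. 270.] [0.497 0.327 0.062]
top console 0.66 [147. 236.] [0.565 0.341 0.   ]
top stain_bottle 0.71 [269. 182.] [0.674 0.109 0.   ]
top plate 0.71 [307. 242.] [0.556 0.034 0.   ]
top standing_vial 0.79 [445. 342.] [ 0.369 -0.229  0.   ]
top petri_dish 0.9 [221. 336.] [0.376 0.193 0.   ]
top petri_dish 0.38 [287. 127.] [0.783 0.076 0.   ]
top oil_bottle 0.79 [290. 128.] [0.782 0.069 0.   ]
side long_vial 0.71 [273. 258.] [0.486 0.054 0.02 ]
side long_vial 0.21 [310. 263.] [0.552 0.005 0.02 ]
side short_vial 0.82 [340. 256.] [ 0.624 -0.008  0.02 ]
side key_top 0.39 [235. 177.] [0.504 0.323 0.062]
side console 0.82 [255. 188.] [0.559 0.333 0.   ]
side stain_bottle 0.55 [331. 225.] [0.669 0.111 0.   ]
side plate 0.76 [304. 266.] [0.546 0.018 0.   ]
side standing_vial 0.75 [278. 383.] [ 0.368 -0.222  0.   ]
side petri_dish 0.7 [206. 240.] [0.376 0.199 0.   ]
side oil_bottle 0.69 [234. 176.] [0.529 0.407 0.   ]
side oil_bottle 0.68 [375. 222.] [0.774 0.073 0.   ]
1.1 [0.24612271 0.57446426 0.23130446] [[-0.919  0.394 -0.   ]
 [ 0.394  0.919  0.   ]
 [ 0.    -0.    -1.   ]]
```

View pics/top0.png

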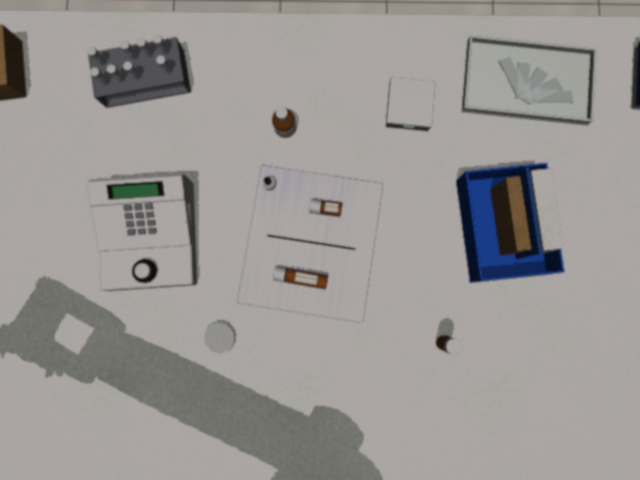

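View pics/side0.png

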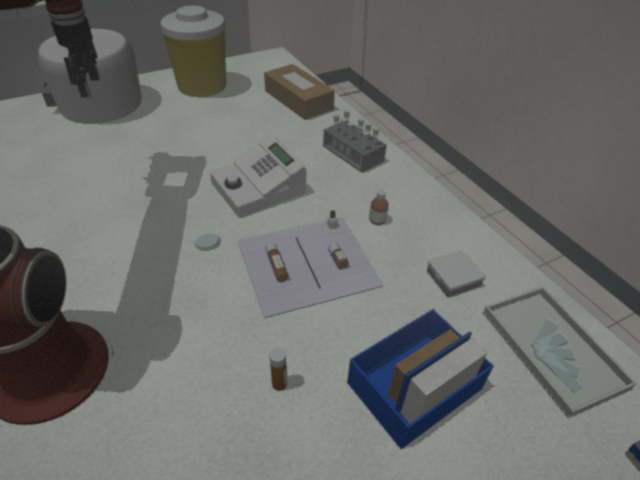

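The long vial is on the robot's side, at about (302,278) in the top picture. The line runs from (267,236) to (355,248), the short vial is beyond it, and the key is at (143,270) to the left.

Run:
```python
from h import *
a,b=at("top",(267,236),.006),at("top",(355,248),.006)
print(a.round(3),b.round(3),((a+b)/2).round(3),np.linalg.norm(a-b),np.degrees(np.arctan2(*(a-b)[:2])))
print(np.array(ctrl.calibration("wrist")["T_tool_cam"]).round(3), ctrl.calibration("wrist")["fx"])
o=ctrl.get_obs();R=Ro.from_rotvec(o["tool_rot"]).as_matrix()
print((R.T@(np.array([.50,.04,.25])-o["tool_pos"])/.025).round(2))
```

```text
[0.566 0.109 0.006] [ 0.545 -0.059  0.006] [0.556 0.025 0.006] 0.16964532813999011 7.349135091870824
[[ 0.001 -0.944 -0.329  0.084]
 [ 1.     0.001  0.    -0.   ]
 [-0.    -0.329  0.944 -0.141]
 [ 0.     0.     0.     1.   ]] 367.8786030052067
[-17.75 -15.65  -0.75]
```

carry_out:
  moves:
    - {"x": -1, "y": -1}
    - {"x": -1, "y": -1}
    - {"x": -1, "y": -1}
    - {"x": -1, "y": -1}
    - {"x": -1, "y": -1}
    - {"x": -1, "y": -1}
    - {"x": -1, "y": -1}
    - {"x": -1, "y": -1}
  grip: 0

```text
validation failed for argument at $.mo...
```

carry_out:
  moves:
    - {"x": -1, "y": -1}
    - {"x": -1, "y": -1}
    - {"x": -1, "y": -1}
    - {"x": -1, "y": -1}
    - {"x": -1, "y": -1}
    - {"x": -1, "y": -1}
    - {"x": -1, "y": -1}
    - {"x": -0.5, "y": -0.7}

```text
validation failed for argument at $.mo...
```

carry_out:
  moves:
    - {"turn": -0.1}
    - {"turn": -0.1}
    - {"turn": -0.08}
    - {"x": 0}
    - {"x": 0}
    - {"x": 0}
    - {"x": 0}
    - {"x": 0}

```text
validation failed for argument at $.mo...
```

Run:
```python
from h import *
o=ctrl.get_obs();print(o["t"],o["tool_pos"],Ro.from_rotvec(o["tool_rot"]).as_matrix().round(3),o["opening"],np.abs(o["dq"]).max())
save("wrist","w1")
for n,z in(("long_vial",.02),("short_vial",.02),("line",.006),("key_top",.062)):
    for m in ctrl.mark_of("wrist",n)[:2]: print(n,round(m["confidence"],2),np.round(m["pixel"]),at("wrist",m["pixel"],z).round(4))
```

```text
1.1 [0.24612271 0.57446426 0.23130446] [[-0.919  0.394 -0.   ]
 [ 0.394  0.919  0.   ]
 [ 0.    -0.    -1.   ]] 0.08554423672628818 0.0015686326635435152
```

View pics/w1.png

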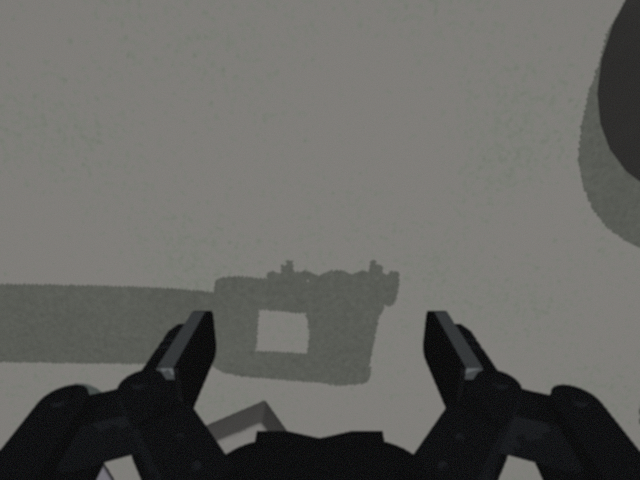

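The calls were refused because every row needs all four numbers. That picture shows only the bench at the start pose, with the fingers at the bottom of the image. The camera looks out on the tool's +x side.

carry_out:
  moves:
    - {"x": -1, "y": -0.72, "z": 0, "turn": 0}
    - {"x": -1, "y": -0.72, "z": 0, "turn": 0}
    - {"x": -1, "y": -0.72, "z": 0, "turn": 0}
    - {"x": -1, "y": -0.72, "z": 0, "turn": 0}
    - {"x": -1, "y": -0.72, "z": 0, "turn": 0}
    - {"x": -1, "y": -0.72, "z": 0, "turn": 0}
    - {"x": -1, "y": -0.72, "z": 0, "turn": 0}
    - {"x": -1, "y": -0.72, "z": 0, "turn": 0}
  grip: 0

```text
t: 2.15
tool_pos: [0.3738, 0.3623, 0.2315]
tool_rot: [0.631, 3.077, 0.001]
contact_force: [0.2, 0.6, 0.0]
opening: 0.0001
grip_force: 0.0
```

carry_out:
  moves:
    - {"x": -1, "y": -0.72, "z": 0, "turn": 0}
    - {"x": -1, "y": -0.72, "z": 0, "turn": 0}
    - {"x": -1, "y": -0.72, "z": 0, "turn": 0}
    - {"x": -1, "y": -0.72, "z": 0, "turn": 0}
    - {"x": -1, "y": -0.72, "z": 0, "turn": 0}
    - {"x": -1, "y": -0.72, "z": 0, "turn": 0}
    - {"x": -1, "y": -0.72, "z": 0, "turn": 0}
    - {"x": -1, "y": -0.72, "z": 0, "turn": 0}

```text
t: 2.95
tool_pos: [0.5009, 0.151, 0.2315]
tool_rot: [0.632, 3.077, 0.0]
contact_force: [0.5, 0.4, 0.2]
opening: -0.0
grip_force: 0.0
```

carry_out:
  moves:
    - {"x": -1, "y": -0.72, "z": 0, "turn": 0}
    - {"x": -1, "y": -0.72, "z": 0, "turn": 0}
    - {"x": -1, "y": -0.72, "z": 0, "turn": 0}
    - {"x": -1, "y": -0.72, "z": 0, "turn": 0}
    - {"x": 0, "y": 0, "z": 0, "turn": -0.14}
    - {"x": 0, "y": 0, "z": 0, "turn": -0.14}
    - {"x": 0, "y": 0, "z": 0, "turn": 0}
    - {"x": 0, "y": 0, "z": 0, "turn": 0}

```text
t: 3.75
tool_pos: [0.5639, 0.0467, 0.2313]
tool_rot: [0.2, 3.135, -0.0]
contact_force: [-1.3, 0.1, 0.3]
opening: 0.0001
grip_force: 0.0
```

Run:
```python
from h import *
o=ctrl.get_obs();print(o["t"],o["tool_pos"],Ro.from_rotvec(o["tool_rot"]).as_matrix().round(3),o["opening"],np.abs(o["dq"]).max())
save("wrist","w2")
for n,z in(("long_vial",.02),("short_vial",.02),("line",.006),("key_top",.062)):
    for m in ctrl.mark_of("wrist",n)[:2]: print(n,round(m["confidence"],2),np.round(m["pixel"]),at("wrist",m["pixel"],z).round(4))
```

```text
3.75 [0.56391117 0.04669926 0.23134128] [[-0.992  0.127  0.   ]
 [ 0.127  0.992 -0.   ]
 [-0.    -0.    -1.   ]] 7.599027625605611e-05 0.007261903213748032
long_vial 0.72 [306. 120.] [0.4877 0.0439 0.02  ]
short_vial 0.63 [280. 259.] [ 0.6208 -0.0017  0.02  ]
short_vial 0.4 [600. 161.] [0.5591 0.3151 0.02  ]
line 0.98 [298. 192.] [0.5566 0.026  0.006 ]
```

View pics/w2.png

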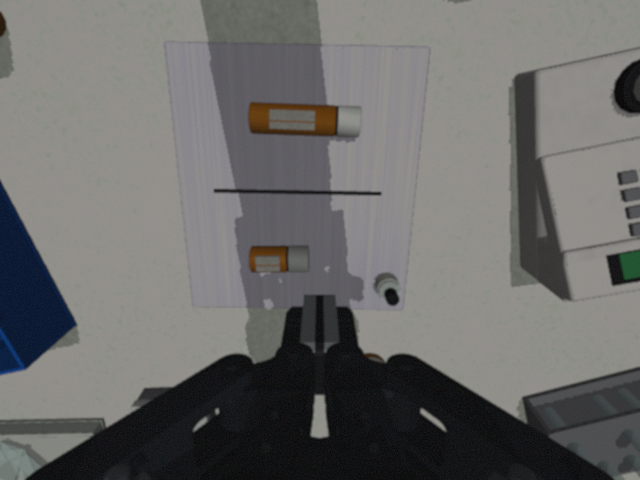

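The wrist view shows the vial at (249..361, 120), the line from (214,190) to (381,193), and the shut fingertips at (320,300).

```bash
cat >> h.py <<'E'
def line_vial(L,V,o=None):
    a,b=[at("wrist",p,.006,o) for p in L]; c,d=[at("wrist",p,.02,o) for p in V]
    u=(b-a)[:2]/np.linalg.norm((b-a)[:2]); n=np.array([u[1],-u[0]]); m=(a+b)/2; v=(c+d)/2; w=(d-c)[:2]
    print("line mid",m.round(4),"len",np.linalg.norm(b-a).round(4),"u",u.round(4))
    print("vial mid",v.round(4),"len",np.linalg.norm(w).round(4),"across %.4f along %.4f yaw %.2f"%(n@(v-m)[:2],u@(v-m)[:2],np.degrees(np.arctan2(-n@w,u@w))))
E
python3 - <<'E'
from h import *
line_vial([(214,190.5),(381,193)],[(249,118.5),(361,122)])
E
```

```text
line mid [0.5557 0.0255 0.006 ] len 0.169 u [0.1395 0.9902]
vial mid [0.488 0.043 0.02 ] len 0.1024 across -0.0695 along 0.0079 yaw -0.84
```

carry_out:
  moves:
    - {"x": 0.8, "y": -0.1, "z": 0, "turn": -0.012}
    - {"x": 0.8, "y": -0.1, "z": 0, "turn": 0}
    - {"x": 0.8, "y": -0.1, "z": 0.5, "turn": 0}
    - {"x": 0.8, "y": -0.1, "z": 0.5, "turn": 0}
    - {"x": 0.8, "y": -0.1, "z": 0.9, "turn": 0}
    - {"x": 0.8, "y": 0, "z": 1, "turn": 0}
    - {"x": 0, "y": 0, "z": 1, "turn": 0}
    - {"x": 0, "y": 0, "z": 1, "turn": 0}

```text
t: 4.8
tool_pos: [0.4429, 0.0482, 0.1082]
tool_rot: [0.178, 3.135, -0.0]
contact_force: [0.7, 0.1, -0.0]
opening: 0.0001
grip_force: 0.0
```

carry_out:
  moves:
    - {"x": 0, "y": 0, "z": 1, "turn": 0}
    - {"x": 0, "y": 0, "z": 1, "turn": 0}
    - {"x": 0, "y": 0, "z": 0.8, "turn": 0}
    - {"x": 0, "y": 0, "z": 0.4, "turn": 0}
    - {"x": 0, "y": 0, "z": 0.27, "turn": 0}
    - {"x": 0, "y": 0, "z": 0, "turn": 0}
    - {"x": 0, "y": 0, "z": 0, "turn": 0}
    - {"x": 0, "y": 0, "z": 0, "turn": 0}

```text
t: 5.6
tool_pos: [0.4443, 0.0479, 0.0232]
tool_rot: [0.177, 3.134, -0.0]
contact_force: [0.2, -0.2, 0.3]
opening: -0.0
grip_force: 0.0
```

Run:
```python
from h import *
o=ctrl.get_obs();print(o["t"],o["tool_pos"],Ro.from_rotvec(o["tool_rot"]).as_matrix().round(3))
save("wrist","w3")
for m in ctrl.look_for("wrist","long_vial")[:2]: print(m)
```

```text
5.6 [0.44432118 0.04794266 0.02323962] [[-0.994  0.113  0.002]
 [ 0.113  0.994 -0.   ]
 [-0.002  0.    -1.   ]]
{'rect': [224.9, 355.8, 202.6, 65.8], 'confidence': 0.74}
```

View pics/w3.png

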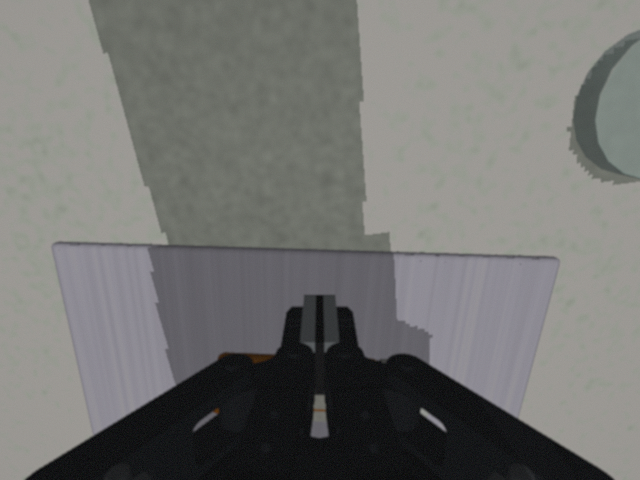

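The fingertip is behind the vial and centred on it. The vial is mostly hidden behind the gripper, with a bit of orange visible at (245,357). Starting the push.

carry_out:
  moves:
    - {"x": -0.1, "y": 0, "z": 0, "turn": 0.027}
    - {"x": -0.2, "y": 0, "z": 0, "turn": 0}
    - {"x": -0.2, "y": 0, "z": 0, "turn": 0}
    - {"x": -0.15, "y": 0, "z": 0, "turn": 0}
    - {"x": -0.1, "y": 0, "z": 0, "turn": 0}
    - {"x": -0.1, "y": 0, "z": 0, "turn": 0}
    - {"x": -0.1, "y": 0, "z": 0, "turn": 0}
    - {"x": -0.1, "y": 0, "z": 0, "turn": 0}

```text
t: 6.5
tool_pos: [0.4675, 0.0446, 0.0233]
tool_rot: [-0.218, -3.126, 0.0]
contact_force: [-17.3, 0.9, 25.8]
opening: -0.0001
grip_force: 13.8
```

carry_out:
  moves:
    - {"x": -0.1, "y": 0, "z": 0, "turn": 0}
    - {"x": -0.1, "y": 0, "z": 0, "turn": 0}
    - {"x": -0.1, "y": 0, "z": 0, "turn": 0}
    - {"x": -0.1, "y": 0, "z": 0, "turn": 0}
    - {"x": -0.1, "y": 0, "z": 0, "turn": 0}
    - {"x": -0.1, "y": 0, "z": 0, "turn": 0}
    - {"x": -0.1, "y": 0, "z": 0, "turn": 0}
    - {"x": -0.1, "y": 0, "z": 0, "turn": 0}

```text
t: 7.3
tool_pos: [0.4981, 0.0398, 0.0326]
tool_rot: [0.217, 3.118, -0.005]
contact_force: [-7.2, -4.7, 41.8]
opening: 0.0002
grip_force: 21.3
```

Run:
```python
from h import *
o=ctrl.get_obs();print(o["t"],o["tool_pos"],Ro.from_rotvec(o["tool_rot"]).as_matrix().round(3))
a=save("side","s1")[200:320,220:400]; b=save("top","t1")[150:330,220:400]
cv2.imwrite("pics/c1.png",np.hstack([cv2.resize(a,(480,320),interpolation=2),cv2.resize(b,(320,320),interpolation=2)])[:,:,::-1])
```

```text
7.3 [0.49805717 0.03984365 0.03258446] [[-0.99   0.139  0.016]
 [ 0.139  0.99  -0.004]
 [-0.017 -0.002 -1.   ]]
```

View pics/c1.png

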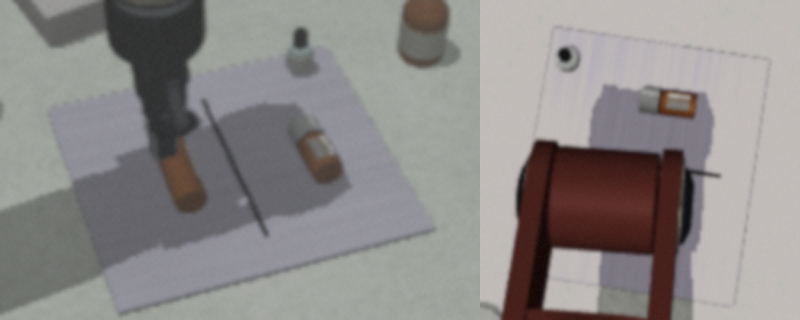

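The finger gripped the glass and climbed onto it, so friction at the tip is high. In the side crop the vial sits under the finger, short of the line. I'll lift off, look, and then roll it with light strokes on its top.

carry_out:
  moves:
    - {"x": 0, "y": 0, "z": -0.3, "turn": 0}
    - {"x": 0, "y": 0, "z": -0.5, "turn": 0}
    - {"x": 0, "y": 0, "z": -1, "turn": 0}
    - {"x": -0.5, "y": 0, "z": -1, "turn": 0}
    - {"x": -1, "y": 0, "z": -1, "turn": 0}
    - {"x": -1, "y": 0, "z": -1, "turn": 0}
    - {"x": -1, "y": 0, "z": -1, "turn": 0}
    - {"x": 0, "y": 0, "z": 0, "turn": 0}

```text
t: 8.2
tool_pos: [0.5798, 0.0289, 0.1715]
tool_rot: [0.219, 3.126, -0.0]
contact_force: [1.1, -0.2, 0.1]
opening: 0.0002
grip_force: 0.0
```

carry_out:
  moves:
    - {"x": 0, "y": 0, "z": 0, "turn": 0}
    - {"x": 0, "y": 0, "z": 0, "turn": 0}
    - {"x": 0, "y": 0, "z": 0, "turn": 0}
    - {"x": 0, "y": 0, "z": 0, "turn": 0}
    - {"x": 0, "y": 0, "z": 0, "turn": 0}
    - {"x": 0, "y": 0, "z": 0, "turn": 0}
    - {"x": 0, "y": 0, "z": 0, "turn": 0}
    - {"x": 0, "y": 0, "z": 0, "turn": 0}

```text
t: 9.0
tool_pos: [0.5758, 0.0294, 0.1671]
tool_rot: [0.219, 3.134, -0.0]
contact_force: [-0.2, 0.1, -0.1]
opening: 0.0001
grip_force: 0.0
```

Run:
```python
from h import *
o=ctrl.get_obs();print(o["t"],o["tool_pos"],Ro.from_rotvec(o["tool_rot"]).as_matrix().round(3))
save("wrist","w4")
for n,z in(("long_vial",.02),("line",.006)):
    for m in ctrl.mark_of("wrist",n)[:2]: print(n,round(m["confidence"],2),np.round(m["pixel"]),at("wrist",m["pixel"],z).round(4))
print(ctrl.look_for("wrist","long_vial"))
```

```text
9.0 [0.57578875 0.02938873 0.16710921] [[-0.99   0.139  0.   ]
 [ 0.139  0.99  -0.   ]
 [-0.    -0.    -1.   ]]
long_vial 0.84 [320. 126.] [0.5039 0.0398 0.02  ]
line 0.76 [309. 192.] [0.5557 0.0234 0.006 ]
[{'rect': [254.5, 106.7, 138.6, 44.1], 'confidence': 0.66}]
```

View pics/w4.png

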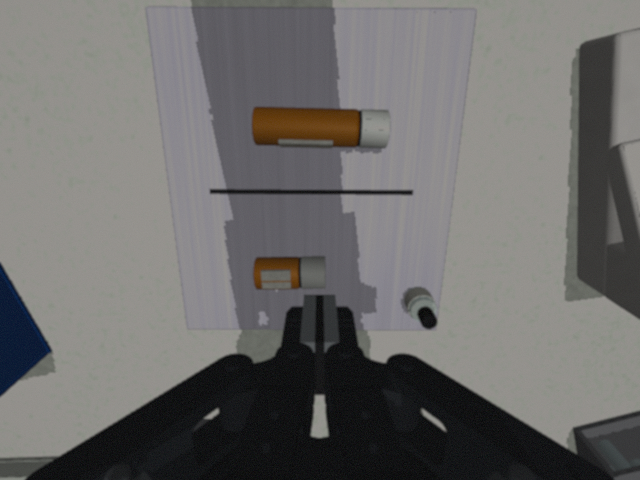

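The vial has rolled about 16 mm toward the line and is still parallel to it. Its edges are at (252..390, 127), the line runs (210,190)–(412,192), and everything else is undisturbed.

Run:
```python
from h import *
line_vial([(210,190.5),(412,192)],[(252,126.5),(390,128.5)])
```

```text
line mid [0.5553 0.0251 0.006 ] len 0.1686 u [0.1462 0.9893]
vial mid [0.5053 0.0403 0.02  ] len 0.1039 across -0.0517 along 0.0078 yaw -0.37
```

carry_out:
  moves:
    - {"x": 1, "y": 0.04, "z": 0, "turn": 0}
    - {"x": 1, "y": 0, "z": 0.6, "turn": 0}
    - {"x": 1, "y": 0, "z": 1, "turn": 0}
    - {"x": 0.17, "y": 0, "z": 1, "turn": 0}
    - {"x": 0, "y": 0, "z": 1, "turn": 0}
    - {"x": 0, "y": 0, "z": 1, "turn": 0}
    - {"x": 0, "y": 0, "z": 0.5, "turn": 0}
    - {"x": 0, "y": 0, "z": 0.2, "turn": 0}

```text
t: 10.0
tool_pos: [0.4967, 0.0414, 0.0335]
tool_rot: [-0.219, -3.132, 0.0]
contact_force: [-1.5, -1.5, 15.0]
opening: -0.0002
grip_force: 7.9
```

carry_out:
  moves:
    - {"x": 0, "y": 0, "z": 0.06, "turn": 0}
    - {"x": 0, "y": 0, "z": 0.06, "turn": 0}
    - {"x": 0, "y": 0, "z": 0, "turn": 0}
    - {"x": -0.1, "y": 0, "z": 0, "turn": 0}
    - {"x": -0.1, "y": 0, "z": 0, "turn": 0}
    - {"x": -0.1, "y": 0, "z": 0, "turn": 0}
    - {"x": -0.1, "y": 0, "z": 0, "turn": 0}
    - {"x": -0.1, "y": 0, "z": 0, "turn": 0}

```text
t: 10.8
tool_pos: [0.5119, 0.0392, 0.0339]
tool_rot: [0.219, 3.13, -0.001]
contact_force: [0.2, -2.1, 5.4]
opening: 0.0003
grip_force: 2.9
```

carry_out:
  moves:
    - {"x": -0.1, "y": 0, "z": 0, "turn": 0}
    - {"x": -0.1, "y": 0, "z": 0, "turn": 0}
    - {"x": -0.1, "y": 0, "z": 0, "turn": 0}
    - {"x": -0.1, "y": 0, "z": 0, "turn": 0}
    - {"x": -0.1, "y": 0, "z": 0, "turn": 0}
    - {"x": -0.1, "y": 0, "z": 0, "turn": 0}
    - {"x": -0.05, "y": 0, "z": 0, "turn": 0}
    - {"x": 0, "y": 0, "z": 0, "turn": 0}

```text
t: 11.6
tool_pos: [0.5281, 0.0366, 0.0339]
tool_rot: [0.219, 3.13, -0.002]
contact_force: [-0.0, -3.5, 5.2]
opening: -0.0001
grip_force: 2.9
```

carry_out:
  moves:
    - {"x": 0, "y": 0, "z": -0.2, "turn": 0}
    - {"x": 0, "y": 0, "z": -0.3, "turn": 0}
    - {"x": 0.35, "y": 0, "z": 0, "turn": 0}
    - {"x": 0.35, "y": 0, "z": 0, "turn": 0}
    - {"x": 0, "y": 0, "z": 0, "turn": 0}
    - {"x": 0, "y": 0, "z": 0.3, "turn": 0}
    - {"x": 0, "y": 0, "z": 0.2, "turn": 0}
    - {"x": 0, "y": 0, "z": 0, "turn": 0}

```text
t: 12.4
tool_pos: [0.5104, 0.0396, 0.0332]
tool_rot: [0.219, 3.131, -0.0]
contact_force: [-1.1, -0.2, 8.3]
opening: 0.0003
grip_force: 4.1
```

carry_out:
  moves:
    - {"x": -0.1, "y": 0, "z": 0, "turn": 0}
    - {"x": -0.1, "y": 0, "z": 0, "turn": 0}
    - {"x": -0.1, "y": 0, "z": 0, "turn": 0}
    - {"x": -0.1, "y": 0, "z": 0, "turn": 0}
    - {"x": -0.1, "y": 0, "z": 0, "turn": 0}
    - {"x": -0.1, "y": 0, "z": 0, "turn": 0}
    - {"x": -0.1, "y": 0, "z": 0, "turn": 0}
    - {"x": -0.1, "y": 0, "z": 0, "turn": 0}

```text
t: 13.2
tool_pos: [0.531, 0.0363, 0.0338]
tool_rot: [0.219, 3.129, -0.002]
contact_force: [-1.0, -2.3, 10.3]
opening: 0.0001
grip_force: 5.2
```

carry_out:
  moves:
    - {"x": -0.1, "y": 0, "z": 0, "turn": 0}
    - {"x": -0.1, "y": 0, "z": 0, "turn": 0}
    - {"x": -0.1, "y": 0, "z": 0, "turn": 0}
    - {"x": -0.1, "y": 0, "z": 0, "turn": 0}
    - {"x": -0.05, "y": 0, "z": 0, "turn": 0}
    - {"x": 0, "y": 0, "z": 0, "turn": 0}
    - {"x": 0, "y": 0, "z": -0.2, "turn": 0}
    - {"x": 0, "y": 0, "z": -0.6, "turn": 0}

```text
t: 14.0
tool_pos: [0.5377, 0.0356, 0.0497]
tool_rot: [-0.219, -3.129, -0.0]
contact_force: [-0.3, -0.5, 0.2]
opening: -0.0001
grip_force: 0.0
```

carry_out:
  moves:
    - {"x": 0, "y": 0, "z": -1, "turn": 0}
    - {"x": -0.5, "y": 0, "z": -1, "turn": 0}
    - {"x": -0.5, "y": 0, "z": -1, "turn": 0}
    - {"x": -0.5, "y": 0, "z": -1, "turn": 0}
    - {"x": -0.5, "y": 0, "z": -0.6, "turn": 0}
    - {"x": 0, "y": 0, "z": 0, "turn": 0}
    - {"x": 0, "y": 0, "z": 0, "turn": 0}
    - {"x": 0, "y": 0, "z": 0, "turn": 0}

```text
t: 14.8
tool_pos: [0.5874, 0.0288, 0.1646]
tool_rot: [-0.219, -3.13, -0.0]
contact_force: [-0.3, -0.9, 0.1]
opening: 0.0001
grip_force: 0.0
```

Run:
```python
from h import *
o=ctrl.get_obs();print(o["t"],o["tool_pos"],Ro.from_rotvec(o["tool_rot"]).as_matrix().round(3))
save("wrist","w5")
for n,z in(("long_vial",.02),("line",.006)):
    for m in ctrl.mark_of("wrist",n)[:2]: print(n,round(m["confidence"],2),np.round(m["pixel"]),at("wrist",m["pixel"],z).round(4))
print(ctrl.look_for("wrist","long_vial"))
```

```text
14.8 [0.58740778 0.02880766 0.16463359] [[-0.99   0.139 -0.003]
 [ 0.139  0.99   0.   ]
 [ 0.004 -0.    -1.   ]]
line 0.67 [310. 178.] [0.5557 0.0253 0.006 ]
line 0.65 [312. 182.] [0.5593 0.026  0.006 ]
[{'rect': [251.2, 138.1, 135.3, 40.4], 'confidence': 0.95}]
```

View pics/w5.png

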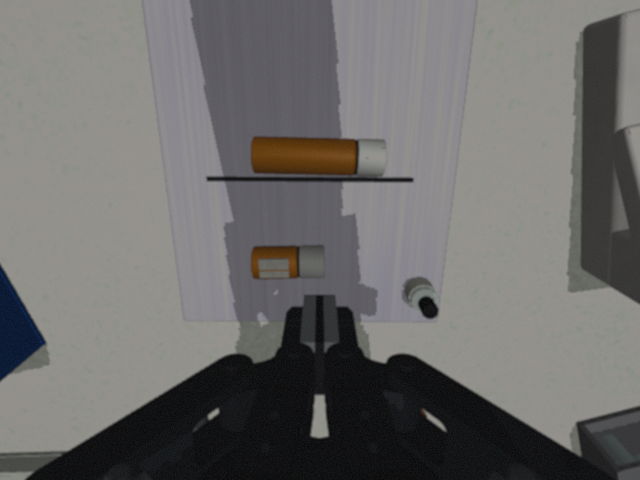

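The vial lies at (251..386, 156), still short of the line at row 179 and parallel to it.

```bash
cat >> h.py <<'E'
def orange(im):
    hsv=cv2.cvtColor(im,cv2.COLOR_RGB2HSV); m=cv2.inRange(hsv,(5,140,60),(25,255,255)); m[:90]=0;m[290:]=0
    n,l,s,c=cv2.connectedComponentsWithStats(m); i=1+np.argmax(s[1:,4]); x,y,w,h,_=s[i]
    for col in (x+8,x+w//2,x+w-8):
        r=np.where(l[:,col]==i)[0]; print("orange col",col,"rows",r.min(),r.max())
    print("x",x,x+w-1)
E
python3 - <<'E'
from h import *
orange(cv2.imread("pics/w5.png")[:,:,::-1].copy())
line_vial([(208,179),(412,180)],[(251,155),(386,157.5)])
E
```

```text
orange col 260 rows 138 170
orange col 304 rows 139 172
orange col 349 rows 140 173
x 252 356
line mid [0.5571 0.0251 0.006 ] len 0.1675 u [0.1435 0.9897]
vial mid [0.5379 0.0349 0.02  ] len 0.1036 across -0.0204 along 0.0069 yaw -0.76
```

carry_out:
  moves:
    - {"x": 1, "y": 0, "z": 0, "turn": 0}
    - {"x": 1, "y": 0, "z": 0.7, "turn": 0}
    - {"x": 0.34, "y": 0, "z": 1, "turn": 0}
    - {"x": 0, "y": 0, "z": 1, "turn": 0}
    - {"x": 0, "y": 0, "z": 1, "turn": 0}
    - {"x": 0, "y": 0, "z": 1, "turn": 0}
    - {"x": 0, "y": 0, "z": 0.4, "turn": 0}
    - {"x": 0, "y": 0, "z": 0.2, "turn": 0}

```text
t: 15.8
tool_pos: [0.5309, 0.0366, 0.0337]
tool_rot: [-0.219, -3.133, 0.001]
contact_force: [-0.8, -0.8, 12.1]
opening: -0.0
grip_force: 6.0
```

carry_out:
  moves:
    - {"x": 0, "y": 0, "z": 0.1, "turn": 0}
    - {"x": 0, "y": 0, "z": 0, "turn": 0}
    - {"x": -0.1, "y": 0, "z": 0, "turn": 0}
    - {"x": -0.1, "y": 0, "z": 0, "turn": 0}
    - {"x": -0.1, "y": 0, "z": 0, "turn": 0}
    - {"x": -0.1, "y": 0, "z": 0, "turn": 0}
    - {"x": -0.1, "y": 0, "z": 0, "turn": 0}
    - {"x": -0.1, "y": 0, "z": 0, "turn": 0}

```text
t: 16.6
tool_pos: [0.5479, 0.0339, 0.0339]
tool_rot: [0.219, 3.13, -0.002]
contact_force: [-0.6, -2.7, 5.5]
opening: -0.0001
grip_force: 2.6
```

carry_out:
  moves:
    - {"x": -0.1, "y": 0, "z": 0, "turn": 0}
    - {"x": -0.1, "y": 0, "z": 0, "turn": 0}
    - {"x": -0.1, "y": 0, "z": 0, "turn": 0}
    - {"x": -0.1, "y": 0, "z": 0, "turn": 0}
    - {"x": -0.1, "y": 0, "z": 0, "turn": 0}
    - {"x": 0, "y": 0, "z": 0, "turn": 0}
    - {"x": 0, "y": 0, "z": -0.2, "turn": 0}
    - {"x": 0, "y": 0, "z": -0.6, "turn": 0}

```text
t: 17.4
tool_pos: [0.5567, 0.0333, 0.0505]
tool_rot: [-0.219, -3.13, -0.001]
contact_force: [0.3, -0.2, -0.8]
opening: -0.0
grip_force: 0.0
```

carry_out:
  moves:
    - {"x": 0, "y": 0, "z": -1, "turn": 0}
    - {"x": -0.5, "y": 0, "z": -1, "turn": 0}
    - {"x": -0.5, "y": 0, "z": -1, "turn": 0}
    - {"x": 0, "y": 0, "z": -1, "turn": 0}
    - {"x": 0, "y": 0, "z": -0.6, "turn": 0}
    - {"x": 0, "y": 0, "z": 0, "turn": 0}
    - {"x": 0, "y": 0, "z": 0, "turn": 0}
    - {"x": 0, "y": 0, "z": 0, "turn": 0}

```text
t: 18.2
tool_pos: [0.5818, 0.0296, 0.1646]
tool_rot: [-0.219, -3.131, -0.0]
contact_force: [-0.4, -1.4, -0.6]
opening: -0.0002
grip_force: 0.0
```

Run:
```python
from h import *
o=ctrl.get_obs();print(o["t"],o["tool_pos"])
orange(save("wrist","w6"))
for n,z in(("long_vial",.02),("line",.006)):
    for m in ctrl.mark_of("wrist",n)[:2]: print(n,round(m["confidence"],2),np.round(m["pixel"]),at("wrist",m["pixel"],z).round(4))
print(ctrl.look_for("wrist","long_vial"))
```

```text
18.2 [0.5817811  0.02958752 0.1645998 ]
orange col 260 rows 166 198
orange col 303 rows 171 199
orange col 347 rows 169 200
x 252 354
long_vial 0.74 [321. 183.] [0.5522 0.035  0.02  ]
[{'rect': [255.4, 165.9, 127.9, 40.3], 'confidence': 0.75}]
```

View pics/w6.png

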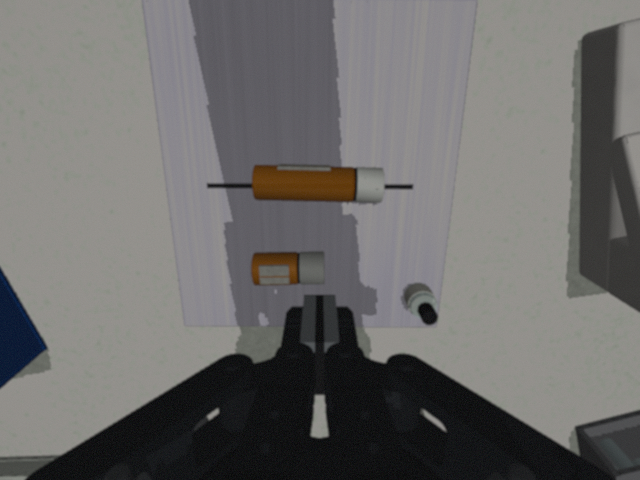

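The vial is now on the line, at (252..384, 184), with both line ends showing at (208,185) and (412,187). Only a small correction is left.

Run:
```python
from h import *
im=cv2.imread("pics/w6.png")
for c in (215,240,395,408): print(c,165+im[165:210,c].sum(1).argmin())
g=im.astype(int)
for c in (256,270,370,380): print(c,[ (150+r) for r in np.where(np.abs(np.diff(g[150:215,c,0]))>25)[0]])
line_vial([(208,185.5),(412,187)],[(252,182),(384,185.5)])
```

```text
215 185
240 185
395 186
408 186
256 [np.int64(164), np.int64(198)]
270 [np.int64(164), np.int64(199)]
370 []
380 []
line mid [0.5569 0.025  0.006 ] len 0.1684 u [0.1461 0.9893]
vial mid [0.5531 0.0323 0.02  ] len 0.1037 across -0.0048 along 0.0066 yaw -1.10
```

carry_out:
  moves:
    - {"x": 0.8, "y": -0.05, "z": 0, "turn": 0}
    - {"x": 0.49, "y": 0, "z": 0.7, "turn": 0}
    - {"x": 0, "y": 0, "z": 1, "turn": 0}
    - {"x": 0, "y": 0, "z": 1, "turn": 0}
    - {"x": 0, "y": 0, "z": 1, "turn": 0}
    - {"x": 0, "y": 0, "z": 1, "turn": 0}
    - {"x": 0, "y": 0, "z": 0.4, "turn": 0}
    - {"x": 0, "y": 0, "z": 0.2, "turn": 0}

```text
t: 19.2
tool_pos: [0.551, 0.0325, 0.0338]
tool_rot: [-0.219, -3.133, 0.001]
contact_force: [-0.5, -0.6, 10.3]
opening: -0.0001
grip_force: 4.9
```

carry_out:
  moves:
    - {"x": 0, "y": 0, "z": 0.1, "turn": 0}
    - {"x": 0, "y": 0, "z": 0, "turn": 0}
    - {"x": -0.1, "y": 0, "z": 0, "turn": -0.005}
    - {"x": -0.1, "y": 0, "z": 0, "turn": -0.005}
    - {"x": -0.1, "y": 0, "z": 0, "turn": -0.005}
    - {"x": -0.06, "y": 0, "z": 0, "turn": -0.005}
    - {"x": 0, "y": 0, "z": 0, "turn": 0}
    - {"x": 0, "y": 0, "z": 0, "turn": 0}

```text
t: 20.0
tool_pos: [0.5619, 0.0308, 0.0339]
tool_rot: [0.188, 3.132, -0.002]
contact_force: [-0.0, -1.4, 6.7]
opening: 0.0001
grip_force: 2.9
```

carry_out:
  moves:
    - {"x": 0, "y": 0, "z": -0.1, "turn": 0}
    - {"x": 0, "y": 0, "z": -0.7, "turn": 0}
    - {"x": 0, "y": 0, "z": -1, "turn": 0}
    - {"x": -0.5, "y": 0, "z": -1, "turn": 0}
    - {"x": -0.5, "y": 0, "z": -1, "turn": 0}
    - {"x": 0, "y": 0, "z": -1, "turn": 0}
    - {"x": 0, "y": 0, "z": -0.6, "turn": 0}
    - {"x": 0, "y": 0, "z": 0, "turn": 0}

```text
t: 20.8
tool_pos: [0.5861, 0.0285, 0.1694]
tool_rot: [0.188, 3.131, 0.0]
contact_force: [0.2, -0.9, 1.2]
opening: 0.0002
grip_force: 0.0
```

Run:
```python
from h import *
o=ctrl.get_obs();print(o["t"],o["tool_pos"])
rgb=save("wrist","w7"); orange(rgb); im=rgb[:,:,::-1].astype(int)
for c in (215,240,395,408): print(c,165+im[165:210,c].sum(1).argmin())
for c in (256,270,340,350): print(c,[int(150+r) for r in np.where(np.abs(np.diff(im[150:225,c,0]))>25)[0]])
print(ctrl.look_for("wrist","long_vial"))
for c in ("top","side"):
  ctrl.get_image(c)
  for n,z in (("key_top",.062),("console",0)):
    for m in ctrl.mark_of(c,n)[:2]: print(c,n,round(m["confidence"],2),np.round(m["pixel"],1),at(c,m["pixel"],z).round(3))
```

```text
20.8 [0.58612774 0.02852817 0.1693702 ]
orange col 262 rows 165 196
orange col 305 rows 178 198
orange col 348 rows 169 200
x 254 355
215 175
240 176
395 179
408 180
256 []
270 [163, 164, 197]
340 [166, 167, 200, 201]
350 [166, 167, 168, 200, 201]
[{'rect': [254.5, 161.2, 130.0, 48.5], 'confidence': 0.86}, {'rect': [149.4, 2.3, 329.9, 320.9], 'confidence': 0.44}]
top key_top 0.58 [142.6 271.5] [0.494 0.324 0.062]
top console 0.56 [151.4 235.8] [0.566 0.332 0.   ]
side key_top 0.56 [235.7 176.6] [0.505 0.322 0.062]
side console 0.6 [257.8 186.3] [0.568 0.336 0.   ]
```

View pics/w7.png

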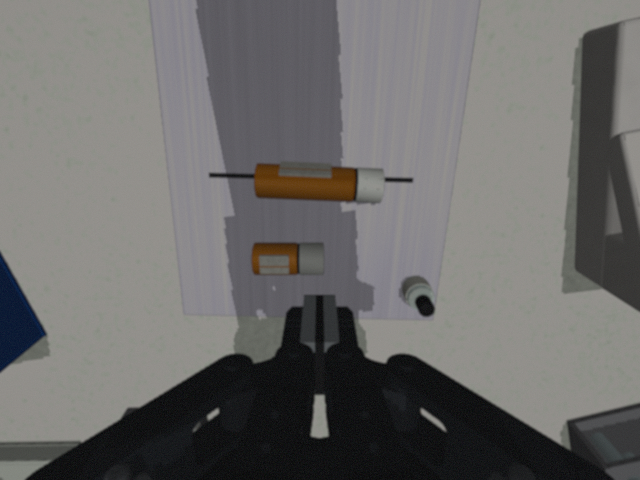

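The vial lies over the line with both ends showing, at (210,175) and (412,180). Next I'll check the remaining offset and work out where the key is.

Run:
```python
from h import *
o=ctrl.get_obs()
line_vial([(210,175),(412,180)],[(254,180.1),(384,185.3)])
# key: intersect rays of top and side
(o1,d1),(o2,d2)=ray("top",(142.6,271.5)),ray("side",(235.7,176.6))
s=np.linalg.lstsq(np.stack([d1,-d2],1),o2-o1,rcond=None)[0]; print(o1+s[0]*d1,o2+s[1]*d2)
print(o["tool_pos"],Ro.from_rotvec(o["tool_rot"]).as_matrix().round(3))
```

```text
line mid [0.5515 0.0255 0.006 ] len 0.1655 u [0.1434 0.9897]
vial mid [0.554  0.0317 0.02  ] len 0.1021 across 0.0015 along 0.0065 yaw -0.88
[0.49374848 0.32356977 0.06471293] [0.5043912  0.31960036 0.06394666]
[0.58400296 0.02853797 0.16523106] [[-0.993  0.119 -0.002]
 [ 0.119  0.993  0.   ]
 [ 0.002 -0.    -1.   ]]
```

Run:
```python
from h import *
o=ctrl.get_obs(); rgb=save("wrist","w8"); im=rgb[:,:,::-1].astype(int); print(o["t"],o["tool_pos"])
def lr(c):
    w=300.-im[160:210,c].sum(1); 
    k=160+im[160:210,c].sum(1).argmin(); seg=np.arange(k-4,k+5); d=im[seg,c].sum(1); v=np.clip(d.max()-d-60,0,None); return (seg*v).sum()/v.sum()
cl=[*range(214,246,3),*range(392,410,3)]; p=np.polyfit(cl,[lr(c) for c in cl],1); print("line",p,np.polyval(p,[209,412]))
hsv=cv2.cvtColor(rgb,cv2.COLOR_RGB2HSV)
cv=[];mv=[]
for c in [*range(260,276,3),*range(334,352,3)]:
    e=np.abs(np.diff(im[150:225,c,0])); e=np.convolve(e,[1,1,1],"same"); r=np.where(e>30)[0]+150.5; cv.append(c);mv.append((r.min()+r.max())/2)
q=np.polyfit(cv,mv,1); print("vial",q,np.round(mv,1))
line_vial([(209,np.polyval(p,209)),(412,np.polyval(p,412))],[(254,np.polyval(q,254)),(384,np.polyval(q,384))],o)
```

```text
21.2 [0.58400296 0.02853797 0.16523106]
line [2.56658340e-02 1.74436808e+02] [179.8009671 185.0111314]
vial [6.44747058e-02 1.68700785e+02] [186.  186.  186.  186.  186.  186.  189.  189.  189.  192.5 192.5 192. ]
line mid [0.5555 0.0246 0.006 ] len 0.1671 u [0.1445 0.9895]
vial mid [0.5592 0.0312 0.02  ] len 0.1029 across 0.0027 along 0.0071 yaw -2.26
```

Run:
```python
from h import *
o=ctrl.get_obs(); rgb=cv2.imread("pics/w8.png")[:,:,::-1].copy(); s=rgb[:,:,0].astype(int)-rgb[:,:,2]
cv=[];t=[];b=[]
for c in [*range(258,276,3),*range(334,352,3)]:
    r=np.where(s[150:220,c]>40)[0]+150; cv.append(c);t.append(r.min());b.append(r.max())
print(t,b); m=(np.array(t)+b)/2; q=np.polyfit(cv,m,1); print(q)
line_vial([(209,179.8),(412,185.0)],[(254,np.polyval(q,254)),(384,np.polyval(q,384))],o)
```

```text
[np.int64(170), np.int64(170), np.int64(170), np.int64(170), np.int64(170), np.int64(170), np.int64(173), np.int64(173), np.int64(173), np.int64(174), np.int64(174), np.int64(174)] [np.int64(201), np.int64(201), np.int64(201), np.int64(201), np.int64(201), np.int64(202), np.int64(204), np.int64(204), np.int64(204), np.int64(205), np.int64(205), np.int64(205)]
[4.51312135e-02 1.73594343e+02]
line mid [0.5559 0.0245 0.006 ] len 0.1673 u [0.1445 0.9895]
vial mid [0.5585 0.0312 0.02  ] len 0.1027 across 0.0016 along 0.0070 yaw -1.14
```

carry_out:
  moves:
    - {"x": 0.5, "y": 0, "z": 0, "turn": 0}
    - {"x": 0.48, "y": 0, "z": 0.7, "turn": 0}
    - {"x": 0, "y": 0, "z": 1, "turn": 0}
    - {"x": 0, "y": 0, "z": 1, "turn": 0}
    - {"x": 0, "y": 0, "z": 1, "turn": 0}
    - {"x": 0, "y": 0, "z": 1, "turn": 0}
    - {"x": 0, "y": 0, "z": 0.4, "turn": 0}
    - {"x": 0, "y": 0, "z": 0.2, "turn": 0}

```text
t: 22.05
tool_pos: [0.5598, 0.0314, 0.0338]
tool_rot: [-0.188, -3.135, 0.0]
contact_force: [-0.7, 0.1, 11.7]
opening: -0.0002
grip_force: 5.5
```

carry_out:
  moves:
    - {"x": 0, "y": 0, "z": 0.08, "turn": 0}
    - {"x": 0, "y": 0, "z": 0, "turn": 0}
    - {"x": 0.07, "y": 0, "z": 0, "turn": 0}
    - {"x": 0.07, "y": 0, "z": 0, "turn": 0}
    - {"x": 0.06, "y": 0, "z": 0, "turn": 0}
    - {"x": 0, "y": 0, "z": 0, "turn": 0}
    - {"x": 0, "y": 0, "z": 0, "turn": 0}
    - {"x": 0, "y": 0, "z": 0, "turn": 0}

```text
t: 22.85
tool_pos: [0.5567, 0.032, 0.0339]
tool_rot: [0.188, 3.133, 0.0]
contact_force: [-0.5, -1.1, 5.8]
opening: -0.0004
grip_force: 3.1
```

carry_out:
  moves:
    - {"x": 0, "y": 0, "z": -0.1, "turn": 0}
    - {"x": 0, "y": 0, "z": -0.7, "turn": 0}
    - {"x": 0, "y": 0, "z": -1, "turn": 0}
    - {"x": -0.6, "y": 0, "z": -1, "turn": 0}
    - {"x": -0.6, "y": 0, "z": -1, "turn": 0}
    - {"x": 0, "y": 0, "z": -1, "turn": 0}
    - {"x": 0, "y": 0, "z": -0.6, "turn": 0}
    - {"x": 0, "y": 0, "z": 0, "turn": 0}

```text
t: 23.65
tool_pos: [0.5863, 0.0284, 0.1695]
tool_rot: [0.188, 3.132, 0.0]
contact_force: [-0.4, 0.1, 0.9]
opening: 0.0001
grip_force: 0.0
```

```bash
cat > m.py <<'E'
from h import *
ctrl.get_image("top");ctrl.get_image("top");ctrl.get_image("top");ctrl.get_image("top")
o=ctrl.get_obs(); rgb=save("wrist","w9"); im=rgb.astype(int); print(o["t"],o["tool_pos"])
def lr(c):
    d=im[160:210,c].sum(1); k=160+d.argmin(); seg=np.arange(k-4,k+5); d=im[seg,c].sum(1); v=np.clip(d.max()-d-60,0,None); return (seg*v).sum()/v.sum()
cl=[*range(214,246,3),*range(392,408,3)]; p=np.polyfit(cl,[lr(c) for c in cl],1)
s=im[:,:,0]-im[:,:,2]; cv=[*range(260,276,3),*range(334,352,3)]; m=[]
for c in cv:
    r=np.where(s[145:222,c]>40)[0]+145; m.append((r.min()+r.max())/2)
q=np.polyfit(cv,m,1); print(p,q,m)
line_vial([(x,np.polyval(p,x)) for x in(209,412)],[(x,np.polyval(q,x)) for x in (254,384)],o)
E
python3 m.py
```

```text
23.85 [0.58382177 0.02855559 0.16489443]
[2.56622432e-02 1.74984889e+02] [4.40333274e-02 1.73300185e+02] [np.float64(184.5), np.float64(185.0), np.float64(185.0), np.float64(185.0), np.float64(185.5), np.float64(185.5), np.float64(188.0), np.float64(188.0), np.float64(188.5), np.float64(188.5), np.float64(188.5), np.float64(188.5)]
line mid [0.5555 0.0245 0.006 ] len 0.167 u [0.1445 0.9895]
vial mid [0.5572 0.0313 0.02  ] len 0.1024 across 0.0007 along 0.0070 yaw -1.07
```

The vial's axis is now within 1 mm of the line. Moving over to the key.

carry_out:
  moves:
    - {"x": 0, "y": 0.5, "z": -1, "turn": 0}
    - {"x": 0.3, "y": 1, "z": -0.4, "turn": 0}
    - {"x": 0.4, "y": 1, "z": 0, "turn": 0}
    - {"x": 0.4, "y": 1, "z": 0, "turn": 0}
    - {"x": 0.4, "y": 1, "z": 0, "turn": 0}
    - {"x": 0.4, "y": 1, "z": 0, "turn": 0}
    - {"x": 0.4, "y": 1, "z": 0, "turn": 0}
    - {"x": 0, "y": 1, "z": 0, "turn": 0}

```text
t: 24.7
tool_pos: [0.5489, 0.2224, 0.2004]
tool_rot: [-0.187, -3.133, 0.001]
contact_force: [0.5, -0.5, -0.8]
opening: 0.0
grip_force: 0.0
```

carry_out:
  moves:
    - {"x": 0, "y": 1, "z": 0, "turn": 0}
    - {"x": 0, "y": 1, "z": 0, "turn": 0}
    - {"x": 0, "y": 1, "z": 0, "turn": 0}
    - {"x": 0, "y": 0.57, "z": 0, "turn": 0}
    - {"x": 0, "y": 0, "z": 0, "turn": 0}
    - {"x": 0, "y": 0, "z": 0, "turn": 0}
    - {"x": 0, "y": 0, "z": 0, "turn": 0}
    - {"x": 0, "y": 0, "z": 0, "turn": 0}

```text
t: 25.5
tool_pos: [0.5613, 0.3091, 0.2021]
tool_rot: [-0.19, -3.136, 0.0]
contact_force: [-0.0, 0.6, 0.4]
opening: -0.0001
grip_force: 0.0
```

Run:
```python
from h import *
o=ctrl.get_obs(); im=save("wrist","k1"); print(o["t"],o["tool_pos"])
for m in ctrl.mark_of("wrist","key_top"): print("mark",m,at("wrist",m["pixel"],.062,o).round(4))
for m in ctrl.look_for("wrist","key"): print("rect",m)
g=cv2.cvtColor(im,cv2.COLOR_RGB2GRAY); g[280:]=255
m=(g<70).astype(np.uint8); n,l,s,c=cv2.connectedComponentsWithStats(m)
for i in range(1,n):
    if s[i,4]>150: 
        print("dark",s[i],c[i].round(1))
        f,_=cv2.findContours((l==i).astype(np.uint8),cv2.RETR_CCOMP,2)
        for k in f: 
            x,y,w,h=cv2.boundingRect(k)
            if w>15: print("  contour",x,y,w,h,at("wrist",(x+w/2,y+h/2),.062,o).round(4),at("wrist",(x+w/2,y+h/2),.052,o).round(4))
R=Ro.from_rotvec(o["tool_rot"]).as_matrix(); print(R.round(3).tolist())
```

```text
25.5 [0.56125981 0.30906658 0.2020598 ]
mark {'pixel': [332.4, 128.3], 'confidence': 0.63} [0.4918 0.3268 0.062 ]
rect {'rect': [314.6, 114.7, 36.3, 40.4], 'confidence': 0.78}
dark [ 304  105   55   57 1351] [330.7 132. ]
  contour 304 105 55 57 [0.4953 0.3258 0.062 ] [0.496 0.326 0.052]
  contour 313 113 39 41 [0.4954 0.3265 0.062 ] [0.4961 0.3268 0.052 ]
dark [   0  224   53   30 1015] [ 26.8 240.6]
  contour 0 224 53 30 [0.5477 0.071  0.062 ] [0.5502 0.0622 0.052 ]
dark [ 70 227  46  27 434] [ 81.7 239.2]
  contour 70 227 46 27 [0.5555 0.1241 0.062 ] [0.5582 0.1172 0.052 ]
[[-0.993, 0.121, -0.0], [0.121, 0.993, -0.0], [0.0, -0.0, -1.0]]
```

The key is at (0.495, 0.3265). The networks' marks and the collar's contour agree on it to within about 4 mm.

carry_out:
  moves:
    - {"x": 1, "y": 0.2, "z": 0, "turn": 0}
    - {"x": 1, "y": 0.17, "z": 0.5, "turn": 0}
    - {"x": 0.72, "y": 0, "z": 1, "turn": 0}
    - {"x": 0, "y": 0, "z": 1, "turn": 0}
    - {"x": 0, "y": 0, "z": 1, "turn": 0}
    - {"x": 0, "y": 0, "z": 1, "turn": 0}
    - {"x": 0, "y": 0, "z": 0.6, "turn": 0}
    - {"x": 0, "y": 0, "z": 0.3, "turn": 0}

```text
t: 26.45
tool_pos: [0.494, 0.3267, 0.0654]
tool_rot: [-0.188, -3.134, 0.002]
contact_force: [0.2, 0.3, 0.3]
opening: 0.0
grip_force: 0.0
```

carry_out:
  moves:
    - {"x": 0, "y": 0, "z": 0.1, "turn": 0}
    - {"x": 0, "y": 0, "z": 0.1, "turn": 0}
    - {"x": 0, "y": 0, "z": 0.1, "turn": 0}
    - {"x": 0, "y": 0, "z": 0.1, "turn": 0}
    - {"x": 0, "y": 0, "z": 0.08, "turn": 0}
    - {"x": 0, "y": 0, "z": 0, "turn": 0}
    - {"x": 0, "y": 0, "z": 0, "turn": 0}
    - {"x": 0, "y": 0, "z": 0, "turn": 0}

```text
t: 27.25
tool_pos: [0.4958, 0.3278, 0.056]
tool_rot: [0.188, 3.134, 0.002]
contact_force: [1.3, -0.7, 6.0]
opening: 0.0
grip_force: 2.4
```

carry_out:
  moves:
    - {"x": 0, "y": 0, "z": 0.06, "turn": 0}
    - {"x": 0, "y": 0, "z": 0.06, "turn": 0}
    - {"x": 0, "y": 0, "z": 0, "turn": 0}
    - {"x": 0, "y": 0, "z": 0, "turn": 0}
    - {"x": 0, "y": 0, "z": 0, "turn": 0}
    - {"x": 0, "y": 0, "z": 0, "turn": 0}
    - {"x": 0, "y": 0, "z": 0, "turn": 0}
    - {"x": 0, "y": 0, "z": 0, "turn": 0}

```text
t: 28.05
tool_pos: [0.4959, 0.3279, 0.0557]
tool_rot: [0.188, 3.134, 0.001]
contact_force: [-4.8, -3.2, 18.2]
opening: 0.0001
grip_force: 9.5
```

carry_out:
  moves:
    - {"x": 0, "y": 0, "z": -0.2, "turn": 0}
    - {"x": 0, "y": 0, "z": -0.4, "turn": 0}
    - {"x": 0, "y": 0, "z": -1, "turn": 0}
    - {"x": 0, "y": 0, "z": -1, "turn": 0}
    - {"x": 0, "y": 0, "z": -1, "turn": 0}
    - {"x": 0, "y": 0, "z": -1, "turn": 0}
    - {"x": 0, "y": 0, "z": -1, "turn": 0}
    - {"x": 0, "y": 0, "z": 0, "turn": 0}

```text
t: 28.85
tool_pos: [0.496, 0.3281, 0.1958]
tool_rot: [0.188, 3.132, 0.004]
contact_force: [-0.2, 0.1, 0.6]
opening: -0.0003
grip_force: 0.0
```

Run:
```python
from h import *
save("top","t9")
for n,z in (("long_vial",.02),("short_vial",.02),("line",.006)):
    for m in ctrl.mark_of("top",n)[:1]: print(n,m["confidence"],at("top",m["pixel"],z).round(3))
print(ctrl.get_obs()["t"])
```

```text
long_vial 0.85 [0.554 0.028 0.02 ]
short_vial 0.86 [0.627 0.002 0.02 ]
line 0.79 [0.556 0.028 0.006]
29.05
```

The key bottomed out at 18 N and was released, and the vial is still on the line.

```bash
python3 -c "
from station import ctrl
print(ctrl.finish_job())"
```

```text
the job is handed in; nothing more can be done
None
```

The job is handed in, at about 29 s of the 58 s allowed: the long vial was rolled onto the line (within about 1 mm and 1°, both ends showing) and the key then pressed fully and released, but my first push slipped up onto the vial and pressed it at about 42 N with the fingertip.

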